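# Hold the lens barrel against the sprung stop

## Robot

A 6-joint arm with a two-finger parallel gripper is mounted at the origin on the work surface. World frame = base frame: x ahead of the robot, y to its left, z up, the work surface at z = 0. Lengths are in mm, angles in degrees, forces in N, time in s.
With the tool pointing down it reaches from about 275 to 975 mm from the base axis. Payload 8.4 kg.
Tool frame: the origin (TCP) lies between the finger pads; the fingertips stand 22 mm ahead of it and the grasp point (between the pads) lies 3 mm ahead of it (bot.tcp_to_tips is the distance from the TCP to the fingertips, in mm); y points along the fingers, x is the direction in which the jaws open and shut, and the axes are right-handed (so a half turn about y gives the same grasp; the last joint's range is limited). The gripper opens to 92 mm and grips with 3 to 60 N. Pads are 20 mm wide; open, the fingers measure 128 mm over their backs; the gripper's body (75 mm by 189 mm) begins 69 mm behind the grasp point.
Start: joints at [-70.841, 20.225, 93.587, -0, 66.188, -0.138], TCP at [206.541, -589.889, 236.583] pointing down, gripper open.
Joint ranges: [-150.9, 150.9], [-52.94, 120.26], [3.33, 152.33], [-74.26, 254.26], [0, 154.13], [-172.89, 172.89]. Speed limits (degrees/s): [127.2, 127.2, 159.86, 180, 180, 180].

## Interface

Orientations are given as [roll, pitch, yaw] about the fixed x, y, z axes, in that order (R = Rz(yaw) Ry(pitch) Rx(roll)).
In Python, from plant import bot, imaging gives the robot as it stands.
- The arm moves only by the tool arm_command, never from a script. Its argument "targets" is a list of rows, each a list of 3 entries, a list of its own where there are three numbers: the shift along the tool's x, y, z in m, then the turn, a rotation vector about the tool's x, y, z in rad, then the finger opening in m, from 0 to 0.0919. In form: [[[tx, ty, tz], [wx, wy, wz], grip], ...]. A call has 1 to 5 rows; each row shifts and turns the pose as measured when the row begins, along the tool's axes as they then stand; what a row does not reach is not made up. A row lasts 1/12 s, in which the tool goes at most 41.7 mm and 7.16 degrees, less where a joint would pass 70% of its speed; a pose out of reach is approached as far as the arm can. A call is refused whole if a number of a shift passes 0.0417 or a number of a turn 0.125, either way. A call with a gripper value outside its range is refused whole. The fingers move at their own pace and stop on an object; "force" is the grip in N (left out, the last holds). Time passes only in rows, so rows that do not move let the fingers close. It gives the time, the measured TCP pose, the force and the opening at its end, in the units of the state.
- bot.get_obs(): the state, without advancing time (a new reading comes with each control period).
- imaging.grab_frame(name): name is "scene" or "top" or "wrist"; returns the picture (420x560x3 uint8, red, green, blue); there is no depth.
- imaging.camera_info(name): a dict with "fov_y" (degrees; the focal length in pixels is half the picture's height over the tangent of half this angle, whatever the lens; pixels are square), "cx", "cy" (the principal point, pixels), "cam_to_world" (4x4, takes a point from camera to world coordinates); the wrist camera has in their place "T_tool_cam" (4x4, takes a point from camera to tool coordinates, whose origin is the TCP and whose axes are the tool frame's). Camera axes: x right, y up, looking along -z (the intrinsics and any distortion apply to the point x, -y, -z); pixel columns grow to the right and rows downward; lengths in mm; the calibration is good to about 2 mm. A picture is of the moment at which its call begins: read the wrist's pose just before it. camera_info takes no time and is no camera call.
- bot.finish_job(): hands the job in, once; it reports no verdict.
The state is a dict: "t": time; "joint_pos": joint angles; "qvel": joint speeds; "joint_efforts": joint torques, N m; "position": TCP position; "orientation": TCP orientation; "contact_force": force on the tool from outside, world axes, zero at the start; "wrist_torque": the same for the moment, N m; "gripper_width": finger opening in mm.
Only numpy, scipy, OpenCV 4.12 (cv2) and the standard library are available. Lean on these libraries where they do the work, as an engineer would, in place of code of your own. Each camera call takes 0.05 s, during which the arm holds its last target. There are 200 camera calls.

## Task

First turn the tall metal lens barrel so that the tab at its foot faces squarely towards the code reader block, then, with it standing flat on the black plate, press it gently against both pins of the reader's sprung stop until the stop has been pushed back about half of its travel (about 7.5 N). Never push the stop all the way back, never lay the barrel over, and leave the other things where they are. Finish while still holding the barrel there with that steady push, as a third hand, so that I can fasten it: do not let go.

Things in the scene. Friction and masses are not known exactly. Their poses are not given: they have to be found in the camera images.
- barrel_center (a point): Point on the lens barrel's axis, half-way up (35 mm above its foot). Barrel: loose, about 0.3 kg, plain aluminium cylinder 52 mm in diameter, 70 mm tall, round glass lens in the top, flange 60 mm in diameter and 7 mm high at the foot; the only round thing with a tab. Above 26 mm it is smooth all round: grasp there from above, in any direction. Its x axis points to the tab, z up.
- barrel: The same lens barrel; origin at the centre of its underside, x axis towards the tab, z up. It starts upright on the plate, its tab in any direction except towards the reader, in one row with the two grey rings (any order).
- tab (a point): Centre of the tab's outer face, with a dark square ID mark: 41 mm from the barrel's axis, 16.5 mm above its foot. The tab is an aluminium block 16 mm wide, from 7 to 26 mm above the foot.
- reader: Code reader, fixed, place and yaw vary: grey block 85 (x) by 110 (y) by 58 mm high, centred 97.5 mm along its +x from this origin, window in its front. Origin: on the plate's top, straight below the mid point between the two stop pins at rest. Its x axis is the pushing direction, from the barrel's place into the reader; the barrel's tab must point along this +x.
- window (a point): Centre of the reader's window, low on the front of the block, 53 mm along +x from the reader's origin and 18 mm above the plate.
- stop_pins (a point): Mid point between the sprung stop's two upright steel pins, 45 mm above the plate; moves with the stop. Pins 12 mm thick, 36 mm apart between centres (along the reader's y), 30 to 60 mm above the plate; behind them a crossbar 86 mm wide. The upright barrel touches both pins when its axis is 26.5 mm in front (-x) of this point; tab and flange pass below pins and crossbar.
- stop (a joint): How far the sprung stop has been pushed back along the reader's +x, in m: 0 at rest, 0.030 fully back (hard end). Spring 500 N/m from zero at rest, so 0.015 (half travel) is about 7.5 N; very little friction, it springs back when let go.
- plate: Black (dark graphite) tooling plate fixed to the table, 500 (x) by 840 (y) by 12 mm; its top is 12 mm above the table. Origin at the centre of its underside. The barrel, the reader and the small things stand on it.
- ring_a: Bystander: plain grey plastic ring, 56 mm in diameter, 22 mm high, on the plate, in the same row as the barrel and the other ring (any order). Origin at the centre of its underside.
- ring_b: Bystander: the other plain grey ring, same size.
- gauge: Bystander: steel gauge block 60 by 35 by 12 mm, lying on the plate about 95 mm to the +y side of the reader's middle line. Origin at the centre of its underside.
- driver: Bystander: screwdriver 170 mm long, lying on the plate's left side.
- jar: Bystander: white closed jar 52 mm in diameter, 60 mm high, on the plate's right side. Origin at the centre of its underside.
Not all that is in view belongs to the job. What is shaped like the barrel but pink is not meant.

How it is judged:
By the outcome, as a careful person would: the job done as asked, in the order asked, and still so for the second after the job is handed in, while the arm keeps its last pose, push and grip.
It also fails if it takes over 45 s, if anything falls off the work surface, if the arm or the gripper's body presses on something with over 40 N, if the wrist force passes 120 N, or if a joint passes its speed limit or range.

## Working session

There is one attempt and no reset: what is moved stays moved. The work goes in short steps, Python scripts to look and compute and a tool call to move; the robot and the scene stay as the last step left them, time stands still between calls to the robot, and variables do not carry over. Pictures are saved under pics/ and viewed, about 8 in all and at most 12, crops included, and the job is handed in when it is done.

Besides the shell and the picture viewer there is one more tool, called by a JSON object that holds its "fn" and its "kwargs". arm_command: Moves the arm, as the interface text tells. Its arguments: {"type":"object","properties":{"targets":{"type":"array","items":{"type":"array"}},"force":{"type":"number"}},"required":["targets"]}

```bash
ls; mkdir -p pics; python3 - <<'E'
from plant import bot, imaging
import cv2,numpy as np
np.set_printoptions(precision=4,suppress=True)
for n in ("scene","top","wrist"):
    i=imaging.grab_frame(n); cv2.imwrite(f"pics/{n}0.png",i[:,:,::-1]); print(n,imaging.camera_info(n))
o=bot.get_obs(); print(o)
E
```

```text
pics
scene {'fov_y': 43.38084539709749, 'cx': 279.7107283394141, 'cy': 211.89066878162492, 'cam_to_world': array([[   0.3542,   -0.7066,    0.6126, 1339.4722],
       [   0.935 ,    0.2802,   -0.2174, -317.7033],
       [  -0.018 ,    0.6498,    0.7599, 1084.2047],
       [   0.    ,    0.    ,    0.    ,    1.    ]])}
top {'fov_y': 55.0987272416836, 'cx': 288.51230415245715, 'cy': 207.93536830412225, 'cam_to_world': array([[ -0.0027,   0.9945,  -0.105 , 395.5529],
       [ -0.9992,  -0.0069,  -0.0394, -33.5129],
       [ -0.04  ,   0.1048,   0.9937, 931.1835],
       [  0.    ,   0.    ,   0.    ,   1.    ]])}
wrist {'fov_y': 66.95902358654952, 'cx': 280.855341799466, 'cy': 206.3355719824989, 'T_tool_cam': array([[   1.    ,   -0.0018,    0.0002,   -0.1462],
       [   0.0006,    0.2437,   -0.9698, -147.5899],
       [   0.0017,    0.9698,    0.2437,   67.6416],
       [   0.    ,    0.    ,    0.    ,    1.    ]])}
{'t': 0.15, 'joint_pos': array([-70.8406,  20.2544,  93.6174,   0.0017,  66.1889,  -0.1377]), 'qvel': array([ 0.0511, -0.1691, -0.112 ,  0.0301, -0.0379,  0.0726]), 'joint_efforts': array([  0.0008, -59.4209, -33.4467,   0.0698,   0.0204,  -0.0001]), 'position': array([ 206.4357, -589.5572,  236.0398]), 'orientation': array([-89.9983,   0.0606, -70.7036]), 'contact_force': array([-0.3989,  0.1299, -0.5187]), 'wrist_torque': array([-0.0143,  0.0568,  0.0128]), 'gripper_width': 91.35419515739433}
```

View pics/top0.png

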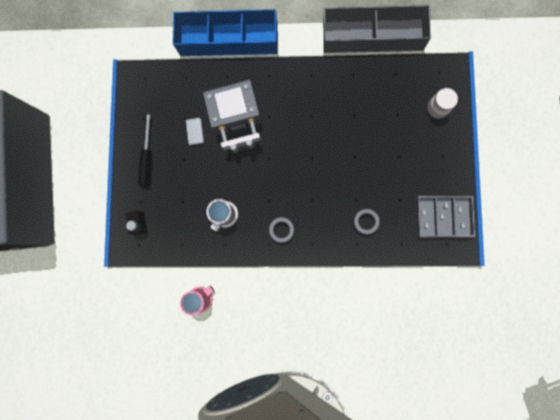

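View pics/scene0.png

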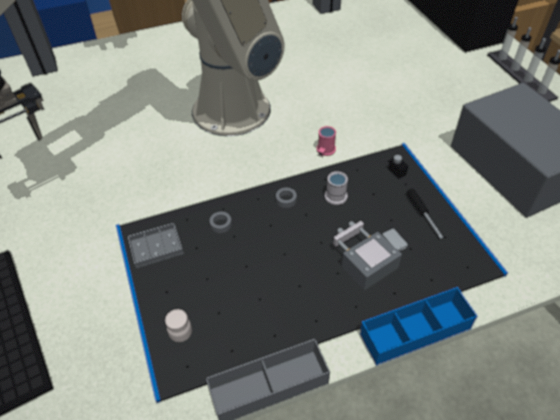

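Top view: the barrel candidates are the grey one with a lens at (219,212), tab to lower left at (215,227), and the pink one at (197,301). The pink one is off the plate and excluded by colour. The grey rings at (281,230) and (367,221) have no tab. The reader is at (232,105), with its stop crossbar at (240,142). I'll enlarge to confirm and compute coarse positions.

```bash
cat > h.py <<'E'
from plant import bot, imaging
import cv2, numpy as np
from scipy.spatial.transform import Rotation as R
np.set_printoptions(precision=2,suppress=True)
def cam(name,obs=None):
    i=imaging.camera_info(name); f=210/np.tan(np.radians(i["fov_y"]/2))
    if name=="wrist":
        T=np.eye(4); T[:3,:3]=R.from_euler("xyz",obs["orientation"],degrees=True).as_matrix(); T[:3,3]=obs["position"]
        T=T@i["T_tool_cam"]
    else: T=i["cam_to_world"]
    return f,i["cx"],i["cy"],T
def toworld(c,uv,z):
    f,cx,cy,T=c; d=T[:3,:3]@np.array([(uv[0]-cx)/f,-(uv[1]-cy)/f,-1]); o=T[:3,3]
    return o+d*(z-o[2])/d[2]
def topix(c,p):
    f,cx,cy,T=c; q=np.linalg.inv(T)@np.append(p,1); return np.array([cx+f*q[0]/-q[2],cy-f*q[1]/-q[2]])
E
python3 - <<'E'
from h import *
c=cam("top")
for n,uv,z in [("pl",(115,60),12),("pl",(472,53),12),("pl",(483,266),12),("pl",(107,267),12),("barreltop",(219,212),82),("tab",(215,228),28),("rdr top",(230,102),70),("ring",(281,230),34),("ring",(367,221),34),("bar L",(222,145),72),("bar R",(259,138),72)]: print(n,toworld(c,uv,z))
c=cam("scene")
for n,uv,z in [("pl",(120,227),12),("pl",(405,146),12),("pl",(505,271),12),("pl",(158,398),12),("barreltop",(338,180),82),("rdr top",(372,252),70)]: print("s",n,toworld(c,uv,z))
i=cv2.imread("pics/top0.png")[60:250,130:310]; j=cv2.imread("pics/scene0.png")[150:280,300:440]
cv2.imwrite("pics/crop0.png",np.hstack([cv2.resize(i,(540,570),interpolation=2),cv2.resize(j,(260,241),interpolation=2).copy() if 0 else np.vstack([cv2.resize(j,(260,241),interpolation=2),np.zeros((329,260,3),np.uint8)])]))
E
```

```text
pl [857.77 424.72  12.  ]
pl [ 855.85 -429.59   12.  ]
pl [ 360.02 -428.95   12.  ]
pl [358.77 421.88  12.  ]
barreltop [477.6  148.78  82.  ]
tab [446.51 168.93  28.  ]
rdr top [724.78 130.48  70.  ]
ring [440.98  19.02  34.  ]
ring [ 460.03 -172.03   34.  ]
bar L [626.52 146.57  72.  ]
bar R [641.14  64.99  72.  ]
s pl [ 369.26 -419.54   12.  ]
s pl [371.48 426.74  12.  ]
s pl [851.67 428.74  12.  ]
s pl [ 854.8  -423.19   12.  ]
s barreltop [484.97 150.47  82.  ]
s rdr top [719.06 131.19  70.  ]
```

View pics/crop0.png

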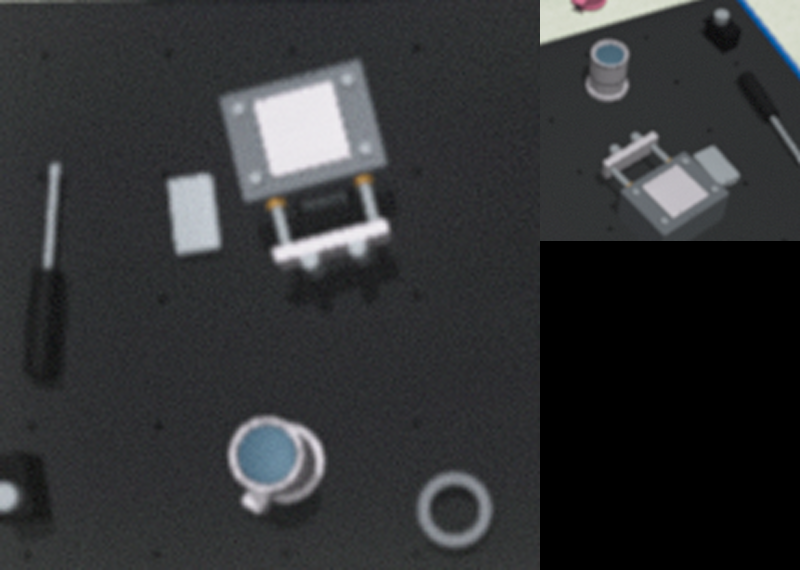

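Confirmed: the grey barrel, with its tab at crop (256,500), is the one. Next I'll hover between barrel and reader, already in the final jaw direction.

{"fn": "arm_command", "kwargs": {"targets": [[[-0.028,-0.001,0.0275],[0,0.006,0],0.0919],[[-0.028,-0.001,0.0275],[0,0.006,0],0.0919],[[-0.028,-0.001,0.0275],[0,0.006,0],0.0919],[[-0.028,-0.001,0.0275],[0,0.006,0],0.0919],[[-0.028,-0.001,0.0275],[0,0.006,0],0.0919]]}}

```text
t: 0.57
position: [291.2, -412.6, 238.5]
orientation: [-90.1, 0.0, -73.0]
contact_force: [1.0, 0.1, 0.7]
gripper_width: 92.2
```

{"fn": "arm_command", "kwargs": {"targets": [[[-0.028,-0.001,0.0275],[0,0.006,0],0.0919],[[-0.028,-0.001,0.0275],[0,0.006,0],0.0919],[[-0.028,-0.001,0.0275],[0,0.006,0],0.0919],[[-0.028,-0.001,0.0275],[0,0.006,0],0.0919],[[-0.028,-0.001,0.0275],[0,0.006,0],0.0919]]}}

```text
t: 0.98
position: [385.2, -230.5, 243.3]
orientation: [-90.1, 0.1, -74.9]
contact_force: [1.2, 0.4, -0.5]
gripper_width: 92.0
```

{"fn": "arm_command", "kwargs": {"targets": [[[-0.028,-0.001,0.0275],[0,0.006,0],0.0919],[[-0.028,-0.001,0.0275],[0,0.006,0],0.0919],[[-0.028,-0.001,0.0275],[0,0.006,0],0.0919],[[-0.028,-0.001,0.0275],[0,0.006,0],0.0919],[[-0.028,-0.001,0.0275],[0,0.006,0],0.0919]]}}

```text
t: 1.4
position: [485.7, -50.8, 249.0]
orientation: [-90.0, 0.0, -76.8]
contact_force: [1.1, 0.0, -0.4]
gripper_width: 92.0
```

{"fn": "arm_command", "kwargs": {"targets": [[[-0.031,0,0.018],[0,0.003,0],0.0919],[[-0.031,0,0.018],[0,0.003,0],0.0919],[[-0.031,0,0.018],[0,0.003,0],0.0919],[[-0.031,0,0.018],[0,0.003,0],0.0919],[[-0.03,0,0.018],[0,0,0],0.0919]]}}

```text
t: 1.82
position: [541.6, 129.8, 249.0]
orientation: [-90.0, -0.0, -77.4]
contact_force: [0.5, -0.3, -0.2]
gripper_width: 92.1
```

{"fn": "arm_command", "kwargs": {"targets": [[[0,0,0],[0,0,0],0.0919],[[0,0,0],[0,0,0],0.0919]]}}

```text
t: 1.98
position: [542.9, 136.1, 248.3]
orientation: [-89.9, 0.1, -77.1]
contact_force: [1.1, -0.5, -1.0]
gripper_width: 91.8
```

```bash
python3 - <<'E'
from h import *
import pickle
o=bot.get_obs(); i=imaging.grab_frame("wrist"); pickle.dump(o,open("o1.pkl","wb"))
print(o["t"],o["position"],o["orientation"],o["joint_pos"])
cv2.imwrite("pics/w1.png",cv2.resize(i[:,:,::-1],(800,600),interpolation=2)); cv2.imwrite("pics/w1r.png",i[:,:,::-1])
E
```

```text
1.9833 [542.86 136.11 248.33] [-89.93   0.06 -77.09] [ 13.89  13.74 101.02   0.06  65.18  90.95]
```

View pics/w1.png

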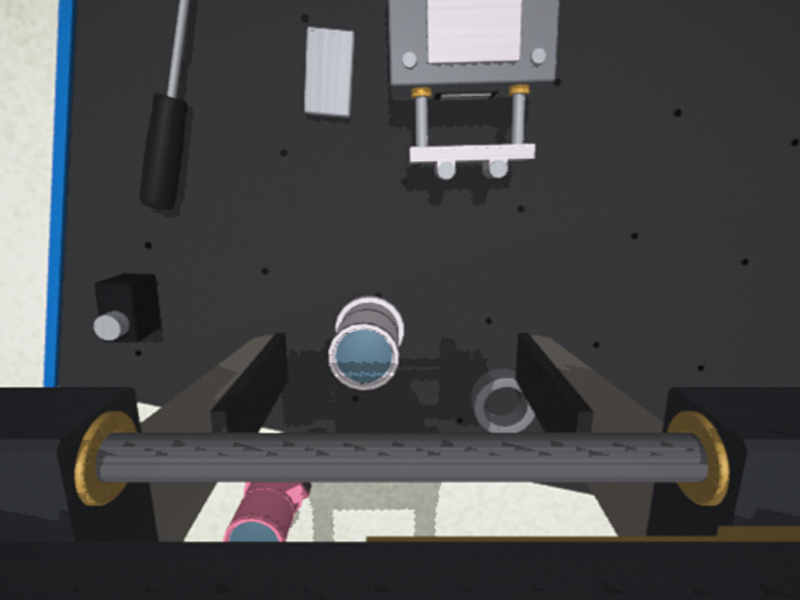

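The wrist view (800 px scale) shows the barrel top at (364,357) and the pin tops at about (446,164) and (498,162). The crossbar runs from (410,155) to (535,151) and the reader's front edge from (391,88) to (557,79). The tab is hidden behind the barrel. I'll compute positions.

```bash
python3 - <<'E'
from h import *
import pickle
o=pickle.load(open("o1.pkl","rb")); c=cam("wrist",o); s=.7
P={}
for n,uv,z in [("barreltop",(364,357),82),("rimL",(330,357),82),("rimR",(398.5,357),82),("pinL",(446,164),72),("pinR",(498,162),72),("barL",(411,149),70),("barR",(535,145),70),("rdrL",(391,87),70),("rdrR",(557,79),70)]:
    P[n]=toworld(c,(uv[0]*s,uv[1]*s),z); print(n,P[n])
for a,b in (("pinL","pinR"),("barL","barR"),("rdrL","rdrR")):
    d=P[a]-P[b]; print(a,"yaw",np.degrees(np.arctan2(d[1],d[0]))-90,np.hypot(*d[:2]),(P[a]+P[b])[:2]/2)
# tab direction from top image
t=cam("top"); 
for ang in (130,140,150,160):
    a=np.radians(ang); print(ang,topix(t,np.array([P["barreltop"][0]+33.5*np.cos(a),P["barreltop"][1]+33.5*np.sin(a),38])), topix(t,P["barreltop"]))
print(toworld(t,(130+256/3,60+500/3),36), toworld(t,(130+267/3,60+454/3),82))
E
```

```text
barreltop [479.58 150.06  82.  ]
rimL [473.9  174.54  82.  ]
rimR [485.34 125.22  82.  ]
pinL [626.65 124.27  72.  ]
pinR [635.96  89.86  72.  ]
barL [630.95 149.95  70.  ]
barR [652.58  67.91  70.  ]
rdrL [666.22 171.95  70.  ]
rdrR [695.7   65.99  70.  ]
pinL yaw 15.130942012189891 35.65126502826723 [631.31 107.07]
barL yaw 14.771402898858256 84.84186079482602 [641.76 108.93]
rdrL yaw 15.54859840594915 109.98551232923195 [680.96 118.97]
130 [211.09 222.63] [218.42 211.08]
140 [212.89 224.46] [218.42 211.08]
150 [214.98 225.94] [218.42 211.08]
160 [217.31 227.03] [218.42 211.08]
[449.05 166.43  36.  ] [479.04 148.8   82.  ]
```

{"fn": "arm_command", "kwargs": {"targets": [[[-0.014,0,-0.03],[0,-0.125,0],0.0919],[[-0.017,0,-0.028],[0,-0.125,0],0.0919],[[0,0,0],[0,-0.125,0],0.0919],[[0,0,0],[0,-0.125,0],0.0919],[[0,0,0],[0,-0.125,0],0.0919]]}}

```text
t: 2.45
position: [473.5, 143.5, 246.9]
orientation: [-90.1, 0.1, -41.3]
contact_force: [-0.4, -0.3, 0.4]
gripper_width: 92.1
```

{"fn": "arm_command", "kwargs": {"targets": [[[0,0,0],[0,-0.125,0],0.0919],[[0,0,0],[0,-0.125,0],0.0919],[[0,0,0],[0,-0.125,0],0.0919],[[0,0,0],[0,-0.125,0],0.0919],[[0,0,0],[0,-0.125,0],0.0919]]}}

```text
t: 2.87
position: [470.8, 135.5, 247.0]
orientation: [-90.1, 0.1, -5.5]
contact_force: [-0.0, -0.1, 0.3]
gripper_width: 91.5
```

{"fn": "arm_command", "kwargs": {"targets": [[[0,0,0],[0,-0.125,0],0.0919],[[0,0,0],[0,-0.125,0],0.0919],[[0,0,0],[0,-0.125,0],0.0919],[[0,0,0],[0,-0.125,0],0.0919],[[0,0,0],[0,-0.125,0],0.0919]]}}

```text
t: 3.28
position: [468.4, 127.3, 246.8]
orientation: [-90.1, 0.3, 30.3]
contact_force: [0.5, -0.3, 0.3]
gripper_width: 92.1
```

{"fn": "arm_command", "kwargs": {"targets": [[[0,0,0],[0,-0.125,0],0.0919],[[0,0,0],[0,-0.125,0],0.0919],[[0,0,0],[0,-0.125,0],0.0919],[[0,0,0],[0,-0.11,0],0.0919],[[0,0,0],[0,0,0],0.0919]]}}

```text
t: 3.7
position: [466.0, 119.3, 246.7]
orientation: [-89.9, 0.4, 58.6]
contact_force: [-0.2, 0.1, -0.4]
gripper_width: 92.1
```

{"fn": "arm_command", "kwargs": {"targets": [[[0,0,0],[0,0,0],0.0919]]}}

```text
t: 3.78
position: [465.7, 118.0, 246.7]
orientation: [-89.9, 0.5, 58.3]
contact_force: [-0.0, -0.8, 0.1]
gripper_width: 92.2
```

```bash
python3 - <<'E'
from h import *
import pickle
o=bot.get_obs(); i=imaging.grab_frame("wrist"); pickle.dump(o,open("o2.pkl","wb"))
print(o["t"],o["position"],o["orientation"],o["joint_pos"])
c=cam("wrist",o); print(topix(c,np.array([479.5,149.7,82])),topix(c,np.array([479.5,149.7,12])),topix(c,np.array([479.5-35.5,149.7+20.5,28.5])))
i=i[:,:,::-1]; cv2.imwrite("pics/w2r.png",i); cv2.imwrite("pics/w2.png",cv2.resize(i[130:380,130:430],(720,600),interpolation=2))
E
```

```text
3.7833 [465.67 118.05 246.69] [-89.9    0.46  58.31] [ 14.22   6.79 109.86  -0.28  63.74 -43.96]
[316.41 192.72] [310.61 181.26] [311.63 147.9 ]
```

View pics/w2.png

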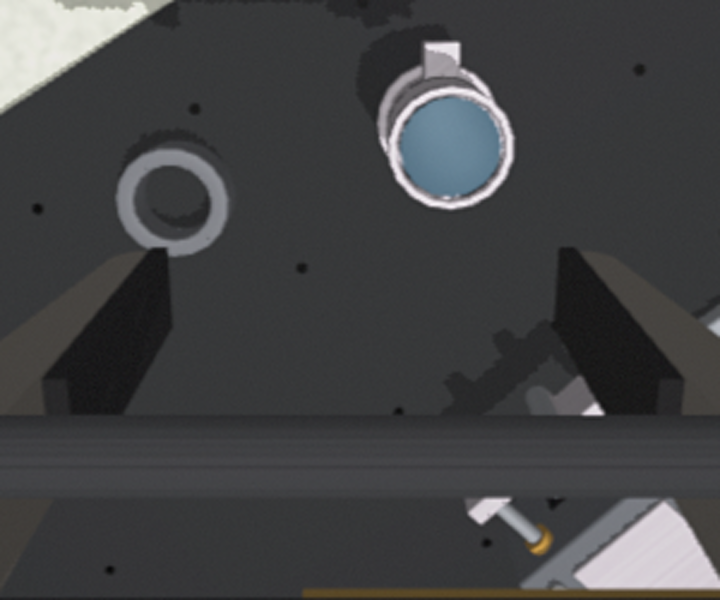

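The barrel top is at crop (451,148) and the tab's outer top edge at (442,42), clearly visible. I'll compute the refined position and tab angle.

```bash
python3 - <<'E'
from h import *
import pickle
o=pickle.load(open("o2.pkl","rb")); c=cam("wrist",o); s=1/2.4
b=toworld(c,(130+451*s,130+148*s),82); print(b)
for uv in ((424,43),(461,42)): print(uv,toworld(c,(130+uv[0]*s,130+uv[1]*s),38))
t=toworld(c,(130+442.5*s,130+42.5*s),38); print(t, np.degrees(np.arctan2(*(t-b)[1::-1])), np.hypot(*(t-b)[:2]))
yaw=np.radians(o["orientation"][2]); d=b-o["position"]; print("tx,tz",d[0]*np.cos(yaw)+d[1]*np.sin(yaw), -d[0]*np.sin(yaw)+d[1]*np.cos(yaw))
E
```

```text
[479.36 151.53  82.  ]
(424, 43) [440.21 165.12  38.  ]
(461, 42) [448.73 179.85  38.  ]
[444.47 172.49  38.  ] 149.00106572322267 40.694271693219534
tx,tz 35.67958467616389 5.941621422002369
```

{"fn": "arm_command", "kwargs": {"targets": [[[0.024,0,0.004],[0,-0.01,0],0.0919],[[0.012,0.01,0.002],[0,-0.01,0],0.0919],[[0,0.03,0],[0,0,0],0.0919],[[0,0.03,0],[0,0,0],0.0919],[[0,0.015,0],[0,0,0],0.0919]]}}

```text
t: 4.25
position: [482.6, 151.9, 161.4]
orientation: [-90.3, 0.1, 58.6]
contact_force: [-0.8, -0.2, -1.1]
gripper_width: 92.0
```

{"fn": "arm_command", "kwargs": {"targets": [[[0,0,0],[0,0,0],0.0919],[[0,0,0],[0,0,0],0.0919]]}}

```text
t: 4.42
position: [479.8, 151.0, 156.9]
orientation: [-90.0, 0.4, 58.5]
contact_force: [0.4, 0.8, 0.4]
gripper_width: 91.9
```

```bash
python3 - <<'E'
from h import *
o=bot.get_obs(); b=np.array([479.4,151])
print(o["t"],o["position"],o["orientation"])
yaw=np.radians(o["orientation"][2]); d=b-o["position"][:2]; print("tx,tz",d[0]*np.cos(yaw)+d[1]*np.sin(yaw), -d[0]*np.sin(yaw)+d[1]*np.cos(yaw))
E
```

```text
4.4167 [479.81 151.05 156.92] [-90.02   0.39  58.45]
tx,tz -0.2577279497678434 0.3267183238313804
```

{"fn": "arm_command", "kwargs": {"targets": [[[0,0.025,0],[0,-0.015,0],0.0919],[[0,0.025,0],[0,-0.01,0],0.0919],[[0,0.02,0],[0,0,0],0.0919],[[0,0.014,0],[0,0,0],0.0919],[[0,0,0],[0,0,0],0.0919]]}}

```text
t: 4.83
position: [483.5, 151.4, 74.7]
orientation: [-90.3, 0.1, 59.7]
contact_force: [-0.6, -0.2, 0.3]
gripper_width: 92.0
```

{"fn": "arm_command", "kwargs": {"targets": [[[0,0,0],[0,0,0],0.0919]]}}

```text
t: 4.92
position: [483.8, 151.4, 75.2]
orientation: [-90.3, 0.1, 59.6]
contact_force: [-1.2, -0.1, -0.2]
gripper_width: 91.9
```

{"fn": "arm_command", "kwargs": {"targets": [[[-0.0025,0.006,0.0036],[0.005,0,0],0.0919],[[0,0,0],[0,0,0],0.0919],[[0,0,0],[0,0,0],0.0919]]}}

```text
t: 5.17
position: [481.0, 151.6, 71.9]
orientation: [-90.2, -0.1, 59.6]
contact_force: [0.9, -0.8, 0.3]
gripper_width: 92.2
```

{"fn": "arm_command", "kwargs": {"targets": [[[-0.0006,0.003,0.0015],[0.003,0,0],0.0919],[[0,0,0],[0,0,0],0.048],[[0,0,0],[0,0,0],0.048],[[0,0,0],[0,0,0],0.048],[[0,0,0],[0,0,0],0.048]], "force": 30}}

```text
t: 5.58
position: [480.6, 152.2, 70.9]
orientation: [-90.2, -0.3, 59.6]
contact_force: [-1.2, -0.2, -0.1]
gripper_width: 67.4
```

{"fn": "arm_command", "kwargs": {"targets": [[[0,0,0],[0,0,0],0.048],[[0,0,0],[0,0,0],0.048],[[0,0,0],[0,0,0],0.048]]}}

```text
t: 5.83
position: [480.5, 152.1, 71.0]
orientation: [-90.1, -0.3, 59.6]
contact_force: [-0.4, -0.9, 0.8]
gripper_width: 51.5
```

{"fn": "arm_command", "kwargs": {"targets": [[[0,-0.008,0],[0,0,0],0.048],[[0,0,0],[0,0.1,0],0.048],[[0,0,0],[0,0.125,0],0.048],[[0,0,0],[0,0.125,0],0.048],[[0,0,0],[0,0.125,0],0.048]]}}

```text
t: 6.25
position: [479.4, 151.9, 80.1]
orientation: [-90.0, -0.2, 32.1]
contact_force: [0.2, 0.9, -3.3]
gripper_width: 51.3
```

{"fn": "arm_command", "kwargs": {"targets": [[[0,0,0],[0,0.125,0],0.048],[[0,0,0],[0,0.125,0],0.048],[[0,0,0],[0,0.125,0],0.048],[[0,0,0],[0,0.125,0],0.048],[[0,0,0],[0,0.125,0],0.048]]}}

```text
t: 6.67
position: [478.7, 151.8, 81.6]
orientation: [-89.9, -0.0, -3.7]
contact_force: [-1.1, -0.5, -4.4]
gripper_width: 52.0
```

{"fn": "arm_command", "kwargs": {"targets": [[[0,0,0],[0,0.125,0],0.048],[[0,0,0],[0,0.125,0],0.048],[[0,0,0],[0,0.125,0],0.048],[[0,0,0],[0,0.125,0],0.048],[[0,0,0],[0,0.125,0],0.048]]}}

```text
t: 7.08
position: [477.8, 151.8, 83.0]
orientation: [-89.9, 0.1, -39.5]
contact_force: [0.5, 0.0, -2.9]
gripper_width: 51.2
```

{"fn": "arm_command", "kwargs": {"targets": [[[0,0,0],[0,0.125,0],0.048],[[0,0,0],[0,0.125,0],0.048],[[0,0,0],[0,0.125,0],0.048],[[0,0,0],[0,0.12,0],0.048],[[0,0,0],[0,0.11,0],0.048]]}}

```text
t: 7.5
position: [477.0, 151.7, 84.5]
orientation: [-90.1, 0.1, -74.9]
contact_force: [-0.3, 0.0, -1.8]
gripper_width: 51.6
```

{"fn": "arm_command", "kwargs": {"targets": [[[0,0,0],[0,0,0],0.048],[[0,0,0],[0,0,0],0.048]]}}

```text
t: 7.67
position: [476.8, 151.7, 85.0]
orientation: [-90.1, 0.1, -75.0]
contact_force: [-0.2, 1.2, -2.6]
gripper_width: 51.4
```

```bash
python3 - <<'E'
from h import *
import pickle
o=bot.get_obs(); i=imaging.grab_frame("wrist"); pickle.dump(o,open("o3.pkl","wb"))
print(o["t"],o["position"],o["orientation"],o["contact_force"],o["wrist_torque"])
i=i[:,:,::-1]; cv2.imwrite("pics/w3r.png",i); cv2.imwrite("pics/w3.png",cv2.resize(i[0:300,110:510],(800,600),interpolation=2))
E
```

```text
7.6667 [476.8  151.7   84.99] [-90.1    0.14 -74.98] [-0.18  1.19 -2.57] [ 0.03 -0.01  0.03]
```

View pics/w3.png

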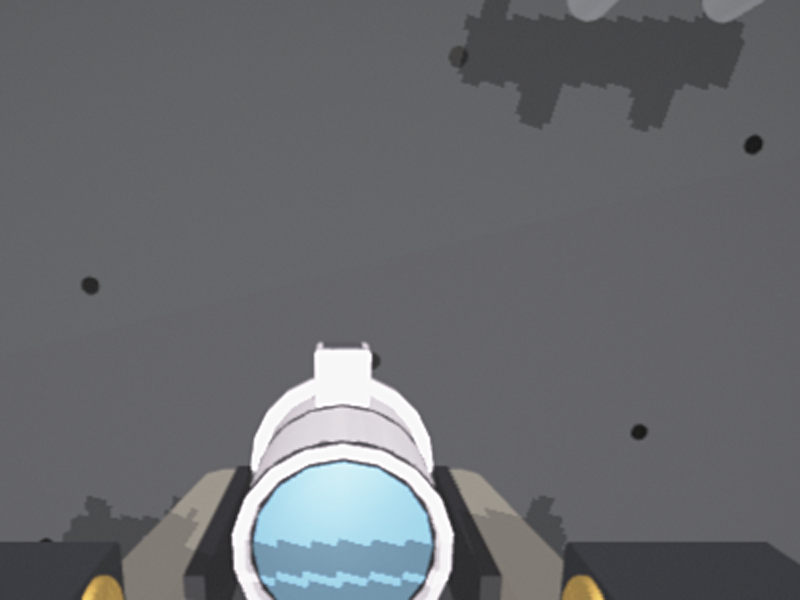

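The tab at crop (343,349) is in line with the barrel centre, so it points along tool z. The barrel is held upright. I'll now carry it in front of the pins.

{"fn": "arm_command", "kwargs": {"targets": [[[0.017,0.001,0.017],[0,0,0],0.048],[[0.017,0.001,0.017],[0,0,0],0.048],[[0.017,0.001,0.017],[0,0,0],0.048],[[0.017,0.001,0.017],[0,0,0],0.048],[[0.01,0.001,0.01],[0,0,0],0.048]]}}

```text
t: 8.13
position: [572.7, 96.5, 79.6]
orientation: [-90.3, 0.2, -73.7]
contact_force: [-0.2, 1.2, -2.8]
gripper_width: 51.5
```

{"fn": "arm_command", "kwargs": {"targets": [[[0,0,0],[0,0,0],0.048],[[0,0,0],[0,0,0],0.048]]}}

```text
t: 8.3
position: [575.2, 95.0, 79.4]
orientation: [-90.2, 0.2, -73.5]
contact_force: [0.5, 0.0, -3.4]
gripper_width: 51.7
```

```bash
python3 - <<'E'
from h import *
import pickle
o=bot.get_obs(); i=imaging.grab_frame("wrist"); pickle.dump(o,open("o4.pkl","wb"))
print(o["t"],o["position"],o["orientation"],o["contact_force"],o["wrist_torque"])
i=i[:,:,::-1]; cv2.imwrite("pics/w4r.png",i); cv2.imwrite("pics/w4.png",cv2.resize(i[0:300,80:480],(800,600),interpolation=2))
E
```

```text
8.3 [575.19  94.96  79.42] [-90.21   0.15 -73.51] [ 0.53  0.04 -3.41] [ 0.    0.02 -0.02]
```

View pics/w4.png

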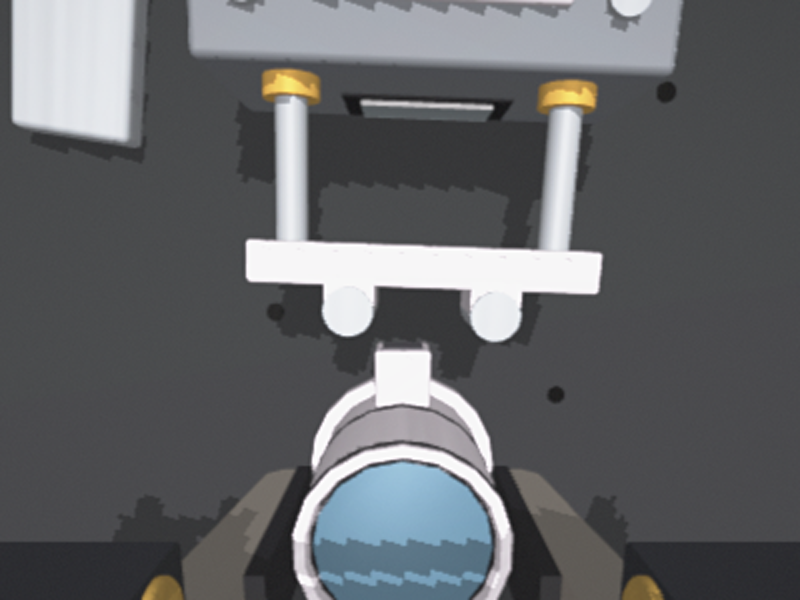

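Pin tops are at crop (348,311) and (495,316). The crossbar's front edge runs from (247,280) to (599,293). The tab, centred at (403,349), is slightly left of the pin middle.

```bash
python3 - <<'E'
from h import *
import pickle
o=pickle.load(open("o4.pkl","rb")); c=cam("wrist",o)
w=lambda uv,z: toworld(c,(80+uv[0]/2,uv[1]/2),z)
def pr(n,a,b,z):
    a,b=w(a,z),w(b,z); d=a-b; print(n,"yaw %.2f len %.1f"%(np.degrees(np.arctan2(d[1],d[0]))-90,np.hypot(*d[:2])),(a+b)[:2]/2); return (a+b)[:2]/2
pm=pr("pins",(348,311),(495,316),72); pr("barF",(247,281),(600,294),70); pr("barB",(247,240),(601,254),70); pr("rdrtop",(190,52),(670,75),70)
pr("tabtop",(376,350),(430,350),20.4+26)
b=w((403,555),90.4); print("barrel",b)
P=o["position"]; u=np.radians(15.3); U=np.array([np.cos(u),np.sin(u)]);V=np.array([-U[1],U[0]])
d=pm-P[:2]; print("along u",d@U,"along v",d@V)
E
```

```text
pins yaw 14.68 len 35.6 [627.73 105.74]
barF yaw 14.53 len 85.7 [633.7  106.94]
barB yaw 14.40 len 84.6 [642.82 109.61]
rdrtop yaw 14.06 len 107.4 [681.14 119.91]
tabtop yaw 16.62 len 15.4 [614.18 106.41]
barrel [574.15  94.4   90.4 ]
along u 53.52478335529431 along v -3.4693195074230285
```

{"fn": "arm_command", "kwargs": {"targets": [[[0.0028,0.005,0],[0.003,0.033,0.002],0.048],[[0,0,0],[0,0,0],0.048],[[0,0.002,0],[0,0,0],0.048],[[0,0,0],[0,0,0],0.048]]}}

```text
t: 8.68
position: [572.5, 93.5, 71.6]
orientation: [-90.2, 0.3, -75.4]
contact_force: [-0.3, 0.9, -2.9]
gripper_width: 51.7
```

{"fn": "arm_command", "kwargs": {"targets": [[[0.002,0.0006,0.004],[0.002,-0.006,-0.01],0.048],[[0,0,0],[0,0,0],0.048],[[0,0,0],[0,0,0],0.048]]}}

```text
t: 8.93
position: [575.2, 93.5, 71.4]
orientation: [-90.2, -0.3, -74.9]
contact_force: [-0.2, -0.2, -3.0]
gripper_width: 51.5
```

{"fn": "arm_command", "kwargs": {"targets": [[[0.0013,0.001,0.003],[0,0.006,0],0.048],[[0,0,0],[0,0,0],0.048],[[0,0.0005,0],[0,0,0],0.048],[[0,0,0],[0,0,0],0.048]]}}

```text
t: 9.27
position: [577.4, 93.8, 71.2]
orientation: [-90.4, -0.2, -75.2]
contact_force: [-0.5, -0.5, -2.8]
gripper_width: 51.3
```

{"fn": "arm_command", "kwargs": {"targets": [[[0,0.002,0],[0.004,0,0],0.048],[[0,0.001,0],[0,0,0],0.048],[[0,0.001,0],[0,0,0],0.048]]}}

```text
t: 9.52
position: [577.5, 93.9, 71.0]
orientation: [-90.1, -0.2, -75.2]
contact_force: [-5.5, 0.7, 9.4]
gripper_width: 51.5
```

{"fn": "arm_command", "kwargs": {"targets": [[[0,-0.0008,0],[0,0,0],0.048],[[0,0,0],[0,0,0],0.048]]}}

```text
t: 9.68
position: [578.0, 93.8, 72.1]
orientation: [-90.0, -0.3, -75.2]
contact_force: [0.4, -0.2, -3.2]
gripper_width: 51.9
```

{"fn": "arm_command", "kwargs": {"targets": [[[0.0005,0,0.006],[0,0,0],0.048],[[0,0,0.006],[0,0,0],0.048],[[0,0,0.006],[0,0,0],0.048],[[0,0,0],[0,0,0],0.048],[[0,0,0],[0,0,0],0.048]]}}

```text
t: 10.1
position: [598.3, 98.2, 71.0]
orientation: [-90.0, -0.3, -75.2]
contact_force: [-4.7, -1.5, 3.9]
gripper_width: 51.7
```

```bash
python3 - <<'E'
from h import *
import pickle
o=bot.get_obs(); i=imaging.grab_frame("wrist"); pickle.dump(o,open("o5.pkl","wb"))
print(o["t"],o["position"],o["orientation"],o["contact_force"],o["wrist_torque"])
i=i[:,:,::-1]; cv2.imwrite("pics/w5r.png",i); cv2.imwrite("pics/w5.png",cv2.resize(i[0:300,80:480],(800,600),interpolation=2))
E
```

```text
10.1 [598.28  98.18  71.05] [-90.02  -0.27 -75.22] [-4.75 -1.49  3.86] [-0.14  0.91  0.05]
```

View pics/w5.png

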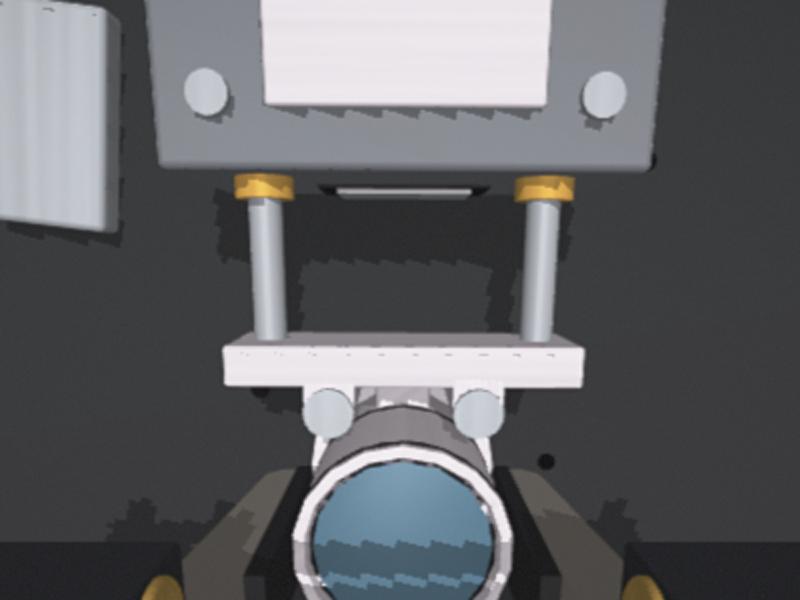

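The pins at crop (328,414) and (479,414) are symmetric about the barrel at 403. The crossbar is parallel to the image x axis to about 0.3°. I'll check stop travel so far.

```bash
python3 - <<'E'
from h import *
import pickle
def m(f,prs):
    o=pickle.load(open(f,"rb")); c=cam("wrist",o); w=lambda uv,z: toworld(c,(80+uv[0]/2,uv[1]/2),z)[:2]
    r={}
    for n,a,b,z in prs:
        a,b=w(a,z),w(b,z); d=a-b; print(n,"yaw %.2f len %.1f"%(np.degrees(np.arctan2(d[1],d[0]))-90,np.hypot(*d)),(a+b)/2); r[n]=(a+b)/2
    U=np.array([np.cos(.2565),np.sin(.2565)])
    print("pins->rdr",(r["rdr"]-r["pins"])@U,"barF->rdr",(r["rdr"]-r["barF"])@U, "tcp->pins",(r["pins"]-o["position"][:2])@U)
m("o4.pkl",[("pins",(348,311),(495,316),72),("barF",(247,281),(600,294),70),("rdr",(190,52),(670,75),70)])
m("o5.pkl",[("pins",(328,414),(479,414),72),("barF",(224,385),(583,386),70),("rdr",(160,166),(648,170),70),("scr",(206,91),(604,94),70)])
E
```

```text
pins yaw 14.68 len 35.6 [627.73 105.73]
barF yaw 14.53 len 85.7 [633.7  106.93]
rdr yaw 14.06 len 107.4 [681.14 119.9 ]
pins->rdr 55.2569653063783 barF->rdr 49.175761364146865 tcp->pins 53.55243194719772
pins yaw 14.82 len 36.0 [627.8  105.66]
barF yaw 14.66 len 85.7 [634.11 107.28]
rdr yaw 14.46 len 107.4 [681.32 119.68]
scr yaw 14.53 len 85.2 [696.05 123.43]
pins->rdr 55.32729783685122 barF->rdr 48.81476629785039 tcp->pins 30.451850244136107
```

{"fn": "arm_command", "kwargs": {"targets": [[[0,-0.0003,0.004],[0,0.004,0],0.048],[[0,0,0.003],[0,0,0],0.048],[[0,0,0],[0,0,0],0.048]]}}

```text
t: 10.4
position: [603.8, 99.6, 71.2]
orientation: [-90.2, -0.3, -75.5]
contact_force: [-0.3, 0.3, -1.7]
gripper_width: 51.3
```

{"fn": "arm_command", "kwargs": {"targets": [[[0,0.0003,0.004],[0.003,-0.001,0],0.048],[[0,0,0.003],[0,0,0],0.048],[[0,0,0],[0,0,0],0.048]]}}

```text
t: 10.65
position: [606.5, 100.3, 71.3]
orientation: [-90.6, -0.3, -75.4]
contact_force: [-0.9, -1.2, -1.9]
gripper_width: 51.7
```

{"fn": "arm_command", "kwargs": {"targets": [[[0,0.0003,0.006],[0.009,0,0],0.048],[[0,0,0.005],[0.003,0,0],0.048],[[0,0,0],[0,0,0],0.048]]}}

```text
t: 10.9
position: [608.5, 100.8, 71.7]
orientation: [-91.0, -0.2, -75.3]
contact_force: [-0.7, 0.4, -1.6]
gripper_width: 51.5
```

The arm is moving far less than commanded and its roll is drifting, so I'll look before pushing further.

```bash
python3 - <<'E'
from h import *
import pickle
o=bot.get_obs(); i=imaging.grab_frame("wrist"); pickle.dump(o,open("o6.pkl","wb"))
print(o)
j=imaging.grab_frame("scene")[:,:,::-1]
print(bot.get_obs()["position"],bot.get_obs()["orientation"],bot.get_obs()["contact_force"])
i=i[:,:,::-1]; cv2.imwrite("pics/w6r.png",i); a=cv2.resize(i[60:285,130:430],(800,600),interpolation=2); 
a[:240,:280]=cv2.resize(j[190:290,310:430],(280,240),interpolation=2); cv2.imwrite("pics/w6.png",a)
E
```

```text
{'t': 10.9, 'joint_pos': array([  9.44,  30.91, 100.75,  -0.42,  49.26,  85.06]), 'qvel': array([-0.13, -0.87,  1.57, -0.22,  2.1 , -0.12]), 'joint_efforts': array([  0.04, -65.76, -27.25,  -0.01,   0.  ,   0.02]), 'position': array([608.46, 100.8 ,  71.74]), 'orientation': array([-90.95,  -0.23, -75.34]), 'contact_force': array([-0.68,  0.4 , -1.59]), 'wrist_torque': array([-0.07,  0.31, -0.  ]), 'gripper_width': 51.549303703985935}
[609.   100.9   71.58] [-90.86  -0.24 -75.34] [-3.96 -1.81  1.47]
```

View pics/w6.png

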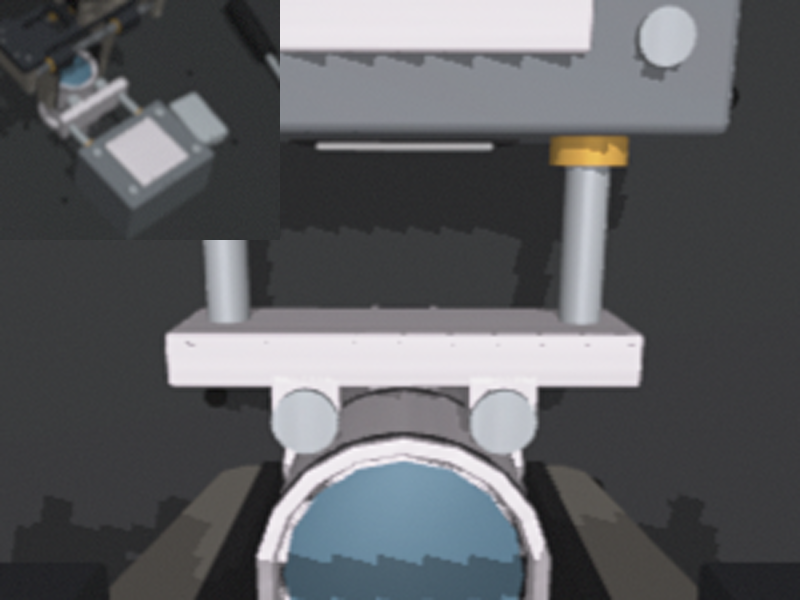

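The pins are at crop (305,421) and (504,421), with the barrel about touching. The foot drags on the plate and tilts the tool by about 0.9°. I'll unload it slightly and level it.

{"fn": "arm_command", "kwargs": {"targets": [[[0,-0.001,0],[0.014,0,0],0.048],[[0,0,0],[0,0,0],0.048],[[0,0,0],[0,0,0],0.048]]}}

```text
t: 11.25
position: [608.8, 100.9, 71.8]
orientation: [-90.0, -0.2, -75.3]
contact_force: [-2.4, -1.0, -0.1]
gripper_width: 51.5
```

```bash
python3 - <<'E'
from h import *
o=bot.get_obs(); print(o["position"],o["orientation"],o["contact_force"],o["wrist_torque"],o["qvel"])
E
```

```text
[608.85 100.88  71.82] [-89.97  -0.24 -75.34] [-2.43 -0.95 -0.12] [-0.11  0.36  0.06] [ 0.06 -0.19  0.66  0.13 -0.98 -0.02]
```

{"fn": "arm_command", "kwargs": {"targets": [[[0,0,0.004],[0.006,0,0],0.048],[[0,0,0.004],[0.006,0,0],0.048],[[0,0,0.004],[0.006,0,0],0.048],[[0,0,0],[0,0,0],0.048]]}}

```text
t: 11.58
position: [618.8, 103.5, 71.2]
orientation: [-89.2, -0.2, -75.3]
contact_force: [-7.2, -2.3, 3.6]
gripper_width: 51.2
```

{"fn": "arm_command", "kwargs": {"targets": [[[0,-0.0003,0.001],[-0.014,0,0],0.048],[[0,0,0],[0,0,0],0.048]]}}

```text
t: 11.75
position: [618.3, 103.3, 71.1]
orientation: [-90.2, -0.2, -75.3]
contact_force: [-6.0, -2.8, 3.7]
gripper_width: 51.4
```

```bash
python3 - <<'E'
from h import *
import pickle
o=bot.get_obs(); i=imaging.grab_frame("wrist"); pickle.dump(o,open("o7.pkl","wb"))
print(o["t"],o["position"],o["orientation"],o["contact_force"],o["qvel"])
i=i[:,:,::-1]; cv2.imwrite("pics/w7r.png",i); a=cv2.resize(i[0:300,80:480],(800,600),interpolation=2); 
cv2.imwrite("pics/w7.png",a); o=bot.get_obs(); print(o["position"],o["orientation"],o["contact_force"])
E
```

```text
11.75 [618.29 103.34  71.15] [-90.22  -0.22 -75.32] [-6.01 -2.84  3.72] [-0.06 -0.59  1.37  0.   -0.55 -0.16]
[618.17 103.3   71.14] [-90.2   -0.22 -75.32] [-6.57 -1.27  2.91]
```

View pics/w7.png

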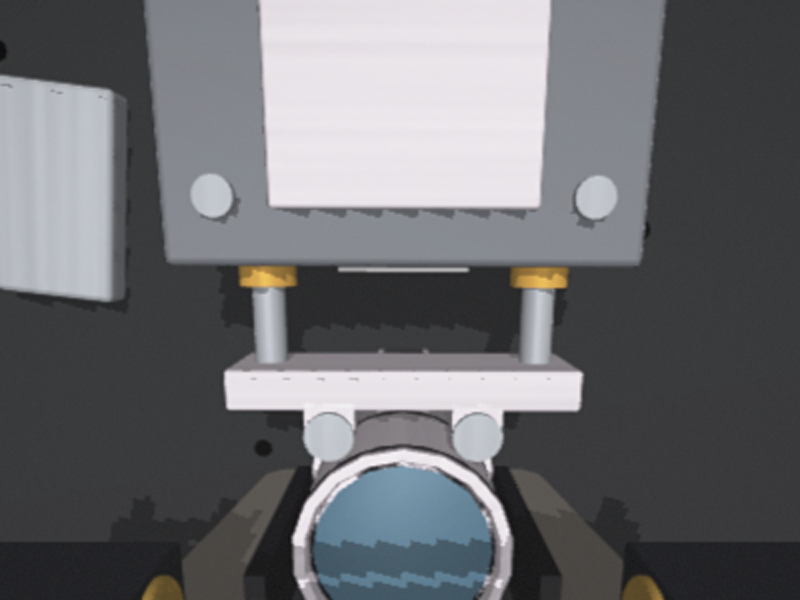

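The pins are now at crop (328,437) and (477,437), and the reader edge at y≈264. The crossbar and screws (211,195)/(596,197) are level. I'll work out the stop travel.

```bash
python3 - <<'E'
from h import *
import pickle
def m(f,prs):
    o=pickle.load(open(f,"rb")); c=cam("wrist",o); w=lambda uv,z: toworld(c,(80+uv[0]/2,uv[1]/2),z)[:2]
    r={}
    U=np.array([np.cos(.2556),np.sin(.2556)])
    for n,a,b,z in prs:
        a,b=w(a,z),w(b,z); d=a-b; r[n]=(a+b)/2; print(n,"yaw %.2f len %.1f"%(np.degrees(np.arctan2(d[1],d[0]))-90,np.hypot(*d)),r[n],"u %.1f"%(r[n]@U))
    print("pins->rdr",(r["rdr"]-r["pins"])@U,"barF->rdr",(r["rdr"]-r["barF"])@U, "tcp->pins",(r["pins"]-o["position"][:2])@U)
m("o5.pkl",[("pins",(328,414),(479,414),72),("barF",(224,385),(583,386),70),("rdr",(160,166),(648,170),70),("scr",(206,91),(604,94),70)])
m("o7.pkl",[("pins",(328,437),(478,437),72),("barF",(226,409),(581,409.5),70),("rdr",(168,264),(640,264.5),70),("scr",(211,195),(596,197),70)])
E
```

```text
pins yaw 14.82 len 36.0 [627.8  105.66] u 634.1
barF yaw 14.66 len 85.7 [634.11 107.27] u 640.6
rdr yaw 14.46 len 107.4 [681.32 119.67] u 689.4
scr yaw 14.53 len 85.2 [696.05 123.43] u 704.6
pins->rdr 55.326757574765374 barF->rdr 48.81425950519275 tcp->pins 30.453524552691185
pins yaw 14.72 len 36.1 [642.28 109.43] u 649.1
barF yaw 14.65 len 85.6 [648.49 110.89] u 655.5
rdr yaw 14.71 len 107.5 [681.42 119.46] u 689.5
scr yaw 14.51 len 85.5 [695.66 123.36] u 704.2
pins->rdr 40.409936183329414 barF->rdr 34.03289720421398 tcp->pins 24.747452083886458
```

Travel is about 14.9 mm, and the tab (14.7°) matches the reader yaw (14.6°). I'll check that the hold is steady using camera time, during which the target doesn't change.

```bash
python3 - <<'E'
from h import *
F=[]
for k in range(12):
    i=imaging.grab_frame("wrist"); o=bot.get_obs(); F.append(o["contact_force"])
    if k%4==3: print(o["t"],o["position"],o["orientation"],o["contact_force"])
f=np.mean(F,0); print("mean",f,"along u",f[:2]@[np.cos(.2556),np.sin(.2556)],o["gripper_width"])
cv2.imwrite("pics/w8r.png",i[:,:,::-1]); cv2.imwrite("pics/w8.png",cv2.resize(i[0:300,80:480,::-1],(800,600),interpolation=2))
a=cv2.imread("pics/w7r.png"); print(np.abs(a[:200].astype(int)-i[:200,:,::-1]).mean())
t0=cv2.imread("pics/top0.png"); t=imaging.grab_frame("top"); cv2.imwrite("pics/e.png",np.hstack([cv2.resize(t[60:280,100:490,::-1],(780,440),interpolation=2)]))
E
```

```text
12.0 [618.21 103.32  71.21] [-90.17  -0.22 -75.32] [-6.24 -2.24  2.31]
12.2 [618.17 103.3   71.17] [-90.17  -0.22 -75.32] [-5.86 -2.89  1.3 ]
12.4 [618.2  103.34  71.19] [-90.17  -0.22 -75.32] [-5.52 -1.72  2.24]
mean [-6.12 -2.27  2.06] along u -6.498326895749365 51.847578584785694
0.9268363095238096
```

View pics/e.png

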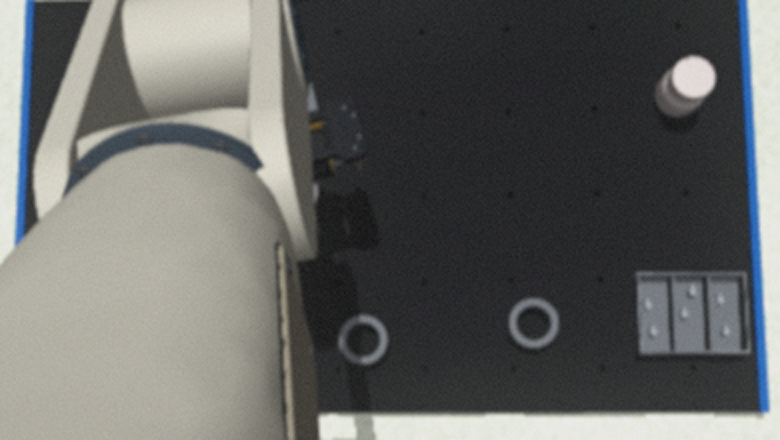

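```bash
python3 - <<'E'
from h import *
print(bot.finish_job()); o=bot.get_obs(); print(o["t"],o["position"],o["contact_force"])
E
```

```text
the job is handed in; nothing more can be done
None
the job is handed in; nothing more can be done
```

I turned the barrel about 135° so its tab faces the reader, set it on the black plate, and pressed it against both stop pins. I handed the job in at about 12.5 s, with the gripper still holding and pushing.

**Last checks**
- **Stop travel:** about 14.9 mm from the wrist picture (target 15 mm, about 7.5 N). The most force I read along the push during pressing was about 7.6 N.
- **Tab direction:** the gripper yaw gives 14.7°, and the reader measures 14.5–14.7°. The tab was in line with the gripper when I last saw it clearly, before pressing. Pins and crossbar hide it in the last picture.
- **Steadiness:** position and orientation held to about 0.1 mm and 0.05° over the last 0.65 s.
- **Standing flat:** gripper tilt is within about 0.1° of when I gripped the barrel standing on the plate, and it presses down lightly, about 5 N.
- **Other things:** the top view shows the rings, jar and tray in place, and the wrist picture showed the gauge. The arm hid the driver in the last top view, but I did not work near it.

**What did not fully agree**
- **Force against travel:** the wrist force along the push averaged about 6.5 N, while the picture implies about 7.45 N. I put this down to friction under the foot and sensor noise.
- **Brief tilt:** while I was pushing, the foot dragged and the tool tilted by about 1°, first one way and then the other. I levelled it before handing in.

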